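# Set the iris lever of a light stage to the red mark

## Robot

A 7-joint arm with a two-finger parallel gripper is mounted at the origin on a cart in front of the work surface, level with it; the furniture and walls round the work are solid. World frame = base frame: x ahead of the robot, y to its left, z up, the work surface at z = 0. Lengths are in m, angles in rad, forces in N, time in s.
With the tool pointing down it reaches from about 0.4 to 0.85 m from the base axis. Payload 4.5 kg.
Tool frame: the origin (TCP) lies midway between the tips of the shut fingers; the grasp point (between the pads) lies 19 mm behind it (arm.hold_point_z is the distance from the TCP to the grasp point, in m); z points along the fingers, y is the line along which they close (so a half turn about z gives the same grasp; the last joint's range is limited). The gripper opens to 85 mm and grips with 20 to 120 N. Pads are 22 mm wide; open, the fingers measure 114 mm over their backs; the gripper's body (76 mm by 85 mm) begins 54 mm behind the grasp point. The pads swing forward as they close: fully open they stand 13 mm farther back than shut.
Start: joints at [0.034, 0.689, -0.195, 1.565, 0.157, 0.902, -0.215], TCP at [0.625, 0, 0.231] pointing down, gripper open.
Joint ranges: [-3.01, 3.01], [-0.46, 2.08], [-1.47, 1.51], [0.13, 2.56], [-1, 4.14], [0.04, 2.09], [-2.66, 2.66]. Speed limits (rad/s): [2.57, 2.57, 3.14, 3.14, 3.14, 3.14, 3.14].

## Interface

Orientations are given as a unit quaternion [x, y, z, w].
In Python, from workcell import arm, imaging, order gives the robot as it stands. The module is installed in compiled form; this text tells all that it offers.
- The arm moves only by the tool apply_moves, never from a script. Its argument "series" is a list of rows, each a list of 3 entries, a list of its own where there are three numbers: the closure, from -1 (fully open) to 1 (shut), then the shift along the tool's x, y, z in cm, then the turn about the tool's z in degrees. A call has 1 to 5 rows; each row shifts and turns the commanded pose from where the row before left it, along the tool's axes as they then stand; what a row does not reach is not made up. A row lasts 1/12 s, in which the tool goes at most 41.7 mm and 7.16 degrees, less where a joint would pass 70% of its speed; a pose out of reach is approached as far as the arm can. A call with a gripper value outside its range is refused whole. The fingers move at their own pace and stop on an object; "force" is the grip in N (left out, the last holds). Time passes only in rows, so rows that do not move let the fingers close. It gives the time, the measured TCP pose, the force, the opening and the grip force at its end, in the units of the state.
- arm.state(): the state, without advancing time (a new reading comes with each control period).
- imaging.camera(name): name is "scene" or "side" or "wrist"; returns a dict with "img" (480x640x3 uint8, blue, green, red), "z_map" (480x640 float32, m along the optical axis (not along the pixel's ray), 0 where there is no reading), "fovy" (degrees; the focal length in pixels is half the picture's height over the tangent of half this angle, whatever the lens; pixels are square), "cx", "cy" (the principal point, pixels), "T" (4x4, takes a point from camera to world coordinates). Camera axes: x right, y down, z forward; pixel columns grow to the right and rows downward; lengths in m; the calibration is good to about 2 mm. A picture is of the moment at which its call begins.
- order.close_job(): hands the job in; it is judged then, once.
The state is a dict: "time": time; "qpos": joint angles; "dq": joint speeds; "joint_torque": joint torques, N m; "eef_pos": TCP position; "orientation": TCP orientation; "contact_force": force on the tool from outside, world axes, zero at the start; "wrist_torque": the same for the moment, N m; "width": finger opening in m; "gripper_force": force on a finger pad.
Only numpy, scipy, OpenCV 4.12 (cv2) and the standard library are available. Lean on these libraries where they do the work, as an engineer would, in place of code of your own. Each camera call takes 0.05 s, during which the arm holds its last target. There are 200 camera calls.

## Task

On the round white light stage, zero the iris ring by pushing its lever by the upright blue fin all the way to the closed end of the scale (the end with the small dot), then push it back the other way until the white line on the lever points at the middle of the red clip on the rim. Only push with the fingers, first on one side of the fin and then on the other: do not grip it. Leave the lever standing there with the hand clear, and do not disturb the petri dish on the stage or the small things around it.

Things in the scene. Friction and masses are not known exactly. Their poses are not given: they have to be found in the camera images.
- light_base: Round white light stage, 236 mm across, fixed, deck 40 mm above the worktop. Origin: centre, at worktop height, on the ring's axis. Its front, with the scale (black ticks every 0.1 rad), is -x of its frame and faces the robot within 0.4 rad. Grey lamp housing at the back, 100 mm wide, 50 mm high, to 160 mm from the centre.
- ring_axis (a point): Centre of the deck, on the ring's vertical axis, 40 mm above the worktop. At each end of the lever's travel a steel stop pin, 8 mm thick and 12 mm tall, stands on the deck 70 mm from the axis. Beside the scale, a small black dot (4 mm) marks the closed end and a large one (10 mm) the open end.
- iris_ring (a joint): Angle of the black ring (112 mm across, top 50 mm above the worktop) with its lever: 0 = closed, at the stop by the small dot, 0.85 rad clockwise from above of the stage's front (left end as the robot sees it); grows counter-clockwise to 1.70 = open, at the right end. No spring; light friction (about 1 N at the fin); stays where left.
- lever_fin (a point): Middle of the top of the upright blue fin on the lever, 88 mm above the worktop, 74 mm from the ring axis. The fin reaches down to 48 mm, is 20 mm long along the lever (radially) and 12 mm thick across it; the fingers push it. The black lever arm under it is 10 mm wide, its top 50 mm above the worktop.
- lever_line (a point): Outer end of the white line on top of the lever, at the lever's nose, 93 mm from the ring axis and 50 mm above the worktop.
- red_mark (a point): Inner end of the red clip, 93 mm from the ring axis, 42 mm above the worktop, in the middle of its width: the lever's line should point here. The clip is fixed on the rim, 10 mm wide along the rim, from 96 to 120 mm from the axis, top 42 mm above the worktop. It stands between 0.5 and 1.35 rad of ring angle.
- petri_dish: Loose petri dish with lid, 62 mm across, 15 mm high, standing on the opal glass in the middle of the stage, its foot 43 mm above the worktop. Origin: centre of its underside. Leave alone.
- tweezers: Loose steel tweezers lying to the right of the stage, 114 mm long, 9 mm high. Leave alone.
- coverslips_a: Small loose blue box, 34x34x22 mm, to the right of the stage. Origin: centre of its underside. Leave alone.
- oil_bottle: Small loose brown bottle, 27 mm thick, 83 mm high, to the left of the stage. Origin: centre of its underside. Leave alone.
- eyepiece: Loose black eyepiece standing upright, 34 mm thick, 48 mm high, to the left of the stage. Origin: centre of its underside. Leave alone.
- usb_stick: Loose blue USB stick, 54x18x8 mm, at the back left of the stage. Leave alone.

How it is judged:
On the way:
1. the lever is pushed fully to the closed end (ring angle within 0.05 rad of the stop) (value of joint iris_ring below 0.05 rad), for 0.2 s.
At the end, for the whole second after the job is handed in: The outer end of the lever's line is within 5 mm (half the clip's width) of the middle of the red mark, seen from above, the ring is at rest, and the dish (within 10 mm) and the other loose things (within 15 mm) are where they were (horizontal distance between lever_line and red_mark below 0.005 m and velocity of joint iris_ring between -0.03 and 0.03 rad/s and distance of petri_dish from where it was at the start of the episode below 0.01 m and distance of each of tweezers, coverslips_a, oil_bottle, eyepiece, usb_stick from where it was at the start of the episode below 0.015 m); the robot touches nothing.
It fails at once if the fin is gripped: fingers press on both of its side faces at once (contact force between the fingers and iris_ring_c15 above 1 N and contact force between the fingers and iris_ring_c16 above 1 N).
It fails at once if the petri dish is moved by more than 10 mm (distance of petri_dish from where it was at the start of the episode above 0.01 m).
It fails at once if another loose thing is moved by more than 15 mm (distance of any of tweezers, coverslips_a, oil_bottle, eyepiece, usb_stick from where it was at the start of the episode above 0.015 m).
It fails at once if a bottle or eyepiece is tipped (angle between any of oil_bottle, eyepiece's own z axis and vertical above 0.4 rad).
It also fails if it takes over 53 s, if anything falls off the work surface, if the arm or the gripper's body presses on something with over 40 N, if the wrist force passes 120 N, or if a joint passes its speed limit or range.

## Working session

There is one attempt and no reset: what is moved stays moved. The work goes in short steps, Python scripts to look and compute and a tool call to move; the robot and the scene stay as the last step left them, time stands still between calls to the robot, and variables do not carry over. Pictures are saved under pics/ and viewed, at most 10 in all, crops included, and the job is handed in when it is done.

Besides the shell and the picture viewer there is one more tool, called after "Request:" in YAML: its name, and indented under it one key for each argument. apply_moves: Moves the arm, as the interface text tells. Its arguments: {"type":"object","properties":{"series":{"type":"array"},"force":{"type":"number"}},"required":["series"]}

```bash
mkdir -p pics; cat > h.py <<'E'
import numpy as np, cv2
from workcell import arm, imaging, order
def cam(n):
    c=imaging.camera(n); c['f']=240/np.tan(np.radians(c['fovy'])/2); return c
def ray(c,u,v,z):
    d=c['T'][:3,:3]@np.array([(u-c['cx'])/c['f'],(v-c['cy'])/c['f'],1.]); o=c['T'][:3,3]
    return o+d*(z-o[2])/d[2]
def cloud(c):
    v,u=np.mgrid[:480,:640]; z=c['z_map']
    p=np.stack([(u-c['cx'])/c['f']*z,(v-c['cy'])/c['f']*z,z],-1)
    return p@c['T'][:3,:3].T+c['T'][:3,3]
E
python3 - <<'E'
from h import *
s=arm.state(); print({k:np.round(s[k],3).tolist() for k in s})
for n in ['scene','wrist']:
    c=cam(n); cv2.imwrite(f'pics/{n}0.png',c['img']); print(n,c['f'],c['cx'],c['cy'],c['T'].round(3).tolist())
    np.save(n+'0.npy',c,allow_pickle=True)
E
```

```text
{'time': 0.0, 'qpos': [0.034, 0.69, -0.195, 1.566, 0.157, 0.903, -0.215], 'dq': [-0.0, 0.001, -0.001, 0.001, 0.0, 0.0, -0.0], 'joint_torque': [0.001, -53.963, -1.267, -15.855, 0.009, 0.009, 0.0], 'eef_pos': [0.624, -0.0, 0.23], 'orientation': [0.707, 0.707, -0.001, -0.001], 'contact_force': [-0.344, -0.823, 0.542], 'wrist_torque': [0.002, 0.01, 0.01], 'gripper_force': 0.0, 'width': 0.086}
scene 528.3563651372716 317.99544921962445 231.5645518617373 [[-0.779, -0.394, 0.488, 0.168], [-0.627, 0.473, -0.619, 0.526], [0.014, -0.788, -0.616, 0.605], [0.0, 0.0, 0.0, 1.0]]
wrist 402.23572402308645 318.95162113192026 232.11218729968033 [[1.0, 0.001, -0.002, 0.625], [0.0, -0.946, -0.324, 0.084], [-0.002, 0.324, -0.946, 0.373], [0.0, 0.0, 0.0, 1.0]]
```

View pics/scene0.png

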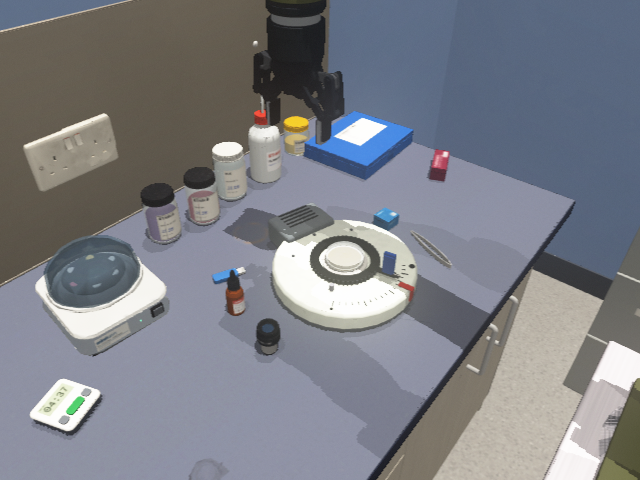

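View pics/wrist0.png

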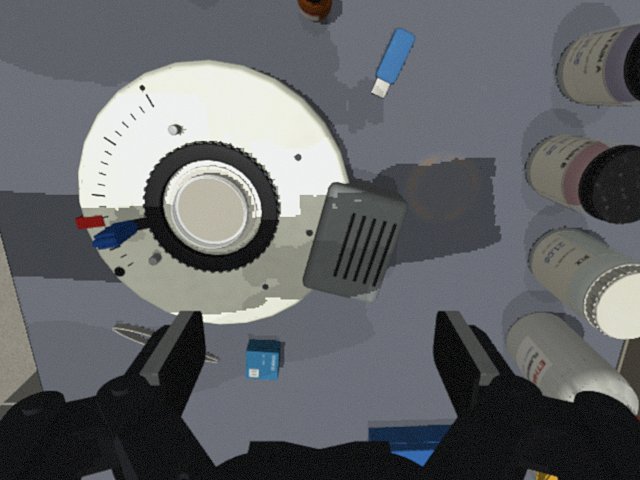

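The wrist view has the stage centre at about (212,200), the red clip at (90,222), the blue fin at (115,235), the small dot at (142,88) and the large dot at (120,271). The scene view agrees: the fin is right of the clip. Now I'll measure them.

```bash
cat >> h.py <<'E'
def fitc(P):
    A=np.c_[2*P[:,:2],np.ones(len(P))]; s=np.linalg.lstsq(A,(P[:,:2]**2).sum(1),rcond=None)[0]
    return s[:2],np.sqrt(s[2]+s[0]**2+s[1]**2)
def blobs(m,lo=8):
    n,l,st,ce=cv2.connectedComponentsWithStats(m.astype(np.uint8)); return [(l==i,st[i],ce[i]) for i in range(1,n) if st[i,4]>=lo]
def masks(c):
    h=cv2.cvtColor(c['img'],cv2.COLOR_BGR2HSV).astype(int); H,S,V=h[...,0],h[...,1],h[...,2]
    return dict(red=((H<8)|(H>172))&(S>150)&(V>60), blue=(H>105)&(H<125)&(S>150)&(V>40), dark=(V<75))
E
python3 - <<'E'
from h import *
c=np.load('wrist0.npy',allow_pickle=True).item(); W=cloud(c); M=masks(c)
for b,st,ce in blobs(M['red'],30)+blobs(M['blue'],60): 
    p=W[b]; print(st,ce.round(1),p.min(0).round(3),np.median(p,0).round(3),p.max(0).round(3))
# ring
m=(W[...,2]>.044)&(W[...,2]<.054)&M['dark']
for b,st,ce in blobs(m,800):
    k=max(cv2.findContours(b.astype(np.uint8),0,1)[0],key=cv2.contourArea)[:,0]
    P=np.array([ray(c,u,v,.05) for u,v in k])
    for _ in range(6):
        o,r=fitc(P); d=abs(np.hypot(*(P[:,:2]-o).T)-r); P=P[d<=max(.004,0.0)] if (d<.004).sum()>20 else P
    print('ring',o.round(4),r.round(4),len(P)); ring=o
# deck rim
m=(W[...,2]>.036)&(W[...,2]<.065)&(np.hypot(W[...,0]-o[0],W[...,1]-o[1])<.14)
k=max(cv2.findContours(m.astype(np.uint8),0,1)[0],key=cv2.contourArea)[:,0]
P=np.array([ray(c,u,v,.04) for u,v in k]); 
P=P[P[:,0]<ring[0]+.05]
for _ in range(6):
    o,r=fitc(P); d=abs(np.hypot(*(P[:,:2]-o).T)-r); P=P[d<.004]
print('deck',o.round(4),r.round(4),len(P))
for b,st,ce in blobs(M['dark']&(abs(W[...,2]-.041)<.006),8):
    q=ray(c,*ce,.04)
    d=q[:2]-ring; print('dark',st,ce.round(0),q.round(3),np.hypot(*d).round(3),np.degrees(np.arctan2(d[1],d[0])).round(1)) if st[4]<150 and st[0]<170 else 0
E
```

```text
[ 75 216  29  13 286] [ 88.8 221.7] [ 0.413 -0.026  0.034] [ 0.426 -0.02   0.042] [0.625 0.084 0.373]
[ 93 221  45  28 729] [114.6 234.5] [ 0.446 -0.043  0.041] [ 0.467 -0.019  0.08 ] [0.625 0.084 0.373]
[ 369  425   81   41 1552] [411.3 441.4] [ 0.625 -0.304 -0.   ] [ 0.728 -0.284  0.021] [0.775 0.084 0.373]
ring [ 0.5341 -0.0076] 0.0555 433
ring [ 0.663  -0.0449] 0.0234 282
deck [ 0.6031 -0.0279] 0.0883 147
dark [140  86   5   4  12] [142.  88.] [0.486 0.089 0.04 ] 0.222 143.0
dark [110 246  10   4  12] [114. 248.] [ 0.442 -0.045  0.04 ] 0.221 -180.0
dark [154 254   7   7  23] [158. 256.] [ 0.48  -0.053  0.04 ] 0.183 -177.4
dark [114 267  11   9  76] [119. 271.] [ 0.443 -0.068  0.04 ] 0.221 -174.0
```

```bash
python3 - <<'E'
from h import *
c=np.load('wrist0.npy',allow_pickle=True).item(); W=cloud(c); M=masks(c)
O=np.array([.5341,-.0076]); pol=lambda q:(np.hypot(*(q[:2]-O)).round(4),np.degrees(np.arctan2(q[1]-O[1],q[0]-O[0])).round(1)%360)
b=M['red']&(W[...,0]<.5)&(W[...,2]>.035); v,u=np.nonzero(b); P=np.array([ray(c,*x,.042) for x in zip(u,v)])
print('clip',P.mean(0),pol(P.mean(0)),sorted(np.hypot(*(P[:,:2]-O).T))[::60])
b=M['blue']&(abs(W[...,2]-.088)<.004); v,u=np.nonzero(b); P=np.array([ray(c,*x,.088) for x in zip(u,v)])
print('fin',len(P),P.mean(0),pol(P.mean(0)))
for n,t in (('small',(142,88)),('large',(119,271)),('pinL',(175,129)),('pinR',(154.5,259))):
    print(n,pol(ray(c,*t,.04 if 'pin' not in n else .052)))
E
python3 -c "
import cv2
i=cv2.imread('pics/wrist0.png')[180:300,60:200]; cv2.imwrite('pics/crop.png',cv2.resize(i,None,fx=5,fy=5,interpolation=2))"
```

```text
clip [ 0.42536045 -0.02039391  0.042     ] (np.float64(0.1095), np.float64(186.7)) [np.float64(0.09705963999398015), np.float64(0.10262567571260692), np.float64(0.10805201861266826), np.float64(0.11325150523254858), np.float64(0.11782056057511614)]
fin 292 [ 0.46288748 -0.02097678  0.088     ] (np.float64(0.0725), np.float64(190.6))
small (np.float64(0.1074), np.float64(116.7))
large (np.float64(0.1094), np.float64(213.4))
pinL (np.float64(0.0693), np.float64(108.4))
pinR (np.float64(0.0679), np.float64(219.7))
```

View pics/crop.png

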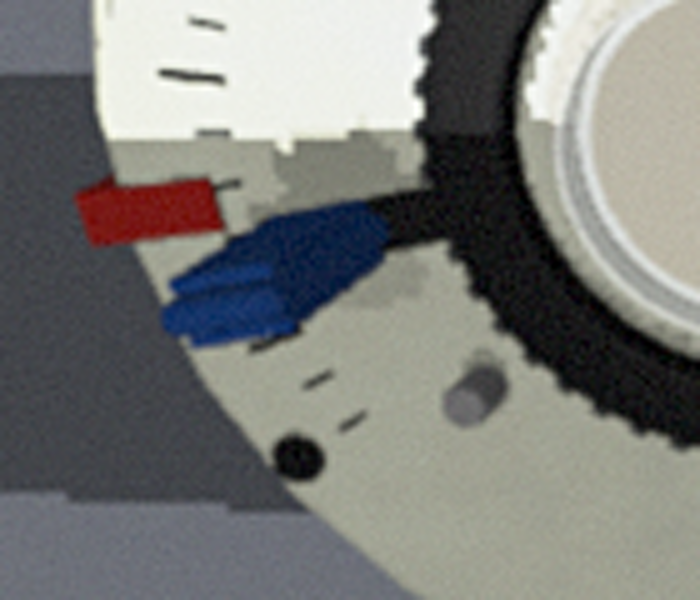

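The crop shows the fin just right (clockwise in the picture) of the red clip, with the large dot and right stop pin beyond it. The clip is at 186.7°, the fin at 190.6° and the closed end at 116.5°; radii and sizes match the given values. Next I'll plan moves in polar form.

```bash
cat >> h.py <<'E'
from scipy.spatial.transform import Rotation as R
O=np.array([.5341,-.0076])
def plan(wps):  # wps: (phi deg, r, z) of the fist; tool y kept radial
    s=arm.state(); m=R.from_quat(s['orientation']).as_matrix(); p=np.array(s['eef_pos'])
    yaw=np.degrees(np.arctan2(m[1,1],m[0,1]))
    print('t',round(s['time'],2),p.round(4),'yaw',yaw.round(1),'F',np.round(s['contact_force'],1))
    for phi,r,z in wps:
        a=np.radians(phi); q=np.array([O[0]+r*np.cos(a),O[1]+r*np.sin(a),z]); y=np.radians(yaw)
        ex=np.array([-np.sin(y),np.cos(y),0]); ey=np.array([np.cos(y),np.sin(y),0])
        d=(q-p)*100; t=phi-180-yaw
        print([1,[round(d@ex,2),round(d@ey,2),round(-d[2],2)],round(-t,1)]); p=q; yaw=phi-180
E
python3 - <<'E'
from h import *
plan([(186,.06,.23),(192,.075,.21),(199,.075,.19),(206,.075,.17),(212,.075,.15),(212,.075,.12),(212,.075,.09),(212,.075,.062)])
E
```

```text
t 0.1 [ 0.6244 -0.      0.2305] yaw 0.0 F [ 0.2 -0.  -0.1]
[1, [np.float64(-1.38), np.float64(-15.0), np.float64(0.05)], np.float64(-6.0)]
[1, [np.float64(-0.78), np.float64(-1.46), np.float64(2.0)], -6]
[1, [np.float64(-0.91), np.float64(0.06), np.float64(2.0)], -7]
[1, [np.float64(-0.91), np.float64(0.06), np.float64(2.0)], -7]
[1, [np.float64(-0.78), np.float64(0.04), np.float64(2.0)], -6]
[1, [np.float64(0.0), np.float64(0.0), np.float64(3.0)], 0]
[1, [np.float64(0.0), np.float64(0.0), np.float64(3.0)], 0]
[1, [np.float64(0.0), np.float64(0.0), np.float64(2.8)], 0]
```

Request:
apply_moves:
  series:
    - [1, [-0.4, -3.8, 0], 0]
    - [1, [-0.4, -3.8, 0], 0]
    - [1, [-0.4, -3.8, 0], 0]
    - [1, [-0.2, -3.6, 0], -6]
    - [1, [-0.8, -1.5, 1], -6]
  force: 20

```text
time: 0.52
eef_pos: [0.4558, -0.0227, 0.222]
orientation: [0.626, 0.78, -0.001, -0.001]
contact_force: [-1.1, -0.6, -0.3]
width: 0.0255
gripper_force: 0.0
```

Request:
apply_moves:
  series:
    - [1, [-0.9, 0, 2], -7]
    - [1, [-0.9, 0, 2], -7]
    - [1, [-0.8, 0, 2], -6]
    - [1, [0, 0, 1], 0]
    - [1, [0, 0, 0], 0]

```text
time: 0.93
eef_pos: [0.4677, -0.0486, 0.1493]
orientation: [0.485, 0.874, -0.001, -0.002]
contact_force: [-0.8, -0.2, 0.2]
width: -0.0002
gripper_force: 0.0
```

```bash
python3 - <<'E'
from h import *
plan([(212,.075,.12),(212,.075,.09),(212,.075,.062)])
c=cam('wrist'); cv2.imwrite('pics/w1.png',c['img']); np.save('w1.npy',c,allow_pickle=True)
E
```

```text
t 0.93 [ 0.4677 -0.0486  0.1493] yaw 31.9 F [-0.8 -0.2  0.2]
[1, [np.float64(-0.04), np.float64(0.3), np.float64(2.93)], np.float64(-0.1)]
[1, [np.float64(0.0), np.float64(0.0), np.float64(3.0)], 0]
[1, [np.float64(0.0), np.float64(0.0), np.float64(2.8)], 0]
```

View pics/w1.png

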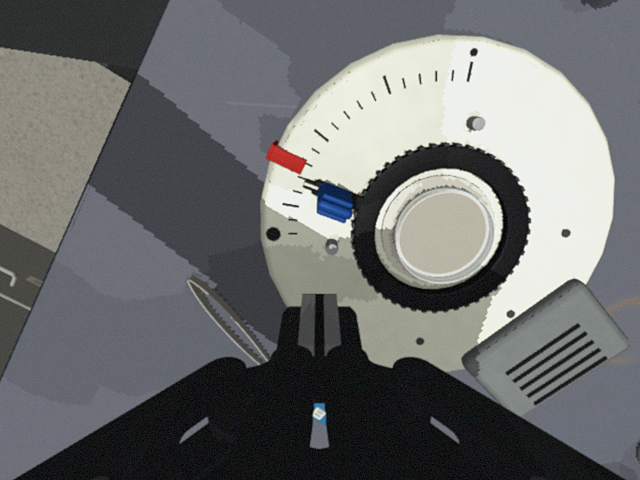

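The view shows the clip at (288,157), the lever nose at (308,187) and the fin at (335,202), with the shut fingers at (320,320) on the fin's right side. I'll check the axis and angles from this nearer view.

```bash
cat >> h.py <<'E'
def pol(q): return np.hypot(*(q[:2]-O)).round(4),(np.degrees(np.arctan2(q[1]-O[1],q[0]-O[0]))%360).round(1)
def look(c):
    W=cloud(c); M=masks(c); near=np.hypot(*(W[...,:2]-O).transpose(2,0,1))<.135
    m=M['dark']&near&(abs(W[...,2]-.049)<.006)
    b=max(blobs(m,300),key=lambda x:x[1][4])[0]
    k=max(cv2.findContours(b.astype(np.uint8),0,1)[0],key=cv2.contourArea)[:,0]
    P=np.array([ray(c,u,v,.05) for u,v in k])
    for _ in range(8):
        o,r=fitc(P); P=P[abs(np.hypot(*(P[:,:2]-o).T)-r)<.004]
    print('ring',o.round(4),r.round(4))
    for n,h,lo in (('red',.042,.036),('blue',.088,.084)):
        v,u=np.nonzero(M[n]&near&(abs(W[...,2]-h)<.006))
        if len(u): q=ray(c,u.mean(),v.mean(),h); print(n,len(u),q.round(4),pol(q), 'about new o',np.degrees(np.arctan2(*(q[:2]-o)[::-1]))%360,np.hypot(*(q[:2]-o)))
    return o
E
python3 - <<'E'
from h import *
c=np.load('w1.npy',allow_pickle=True).item(); look(c)
for n,t,z in (('small',(474,52),.04),('large',(273,234),.04),('nose',(308,187),.05)): print(n,pol(ray(c,*t,z)))
E
```

```text
ring [ 0.5318 -0.0079] 0.0556
red 570 [ 0.4253 -0.0204  0.042 ] (np.float64(0.1096), np.float64(186.7)) about new o 186.67894958800818 0.10729692569631236
blue 679 [ 0.4597 -0.0209  0.088 ] (np.float64(0.0755), np.float64(190.1)) about new o 190.21146346091106 0.0732395191125889
small (np.float64(0.1078), np.float64(116.3))
large (np.float64(0.1089), np.float64(213.7))
nose (np.float64(0.0904), np.float64(192.1))
```

Request:
apply_moves:
  series:
    - [1, [0, 0.3, 3], 0]
    - [1, [0, 0, 3], 0]
    - [1, [0, 0, 2.7], 0]
    - [1, [0, 0, 0], 0]

```text
time: 1.32
eef_pos: [0.4701, -0.0456, 0.0616]
orientation: [0.484, 0.875, -0.001, -0.002]
contact_force: [-0.0, 0.1, 0.7]
width: -0.0001
gripper_force: 0.0
```

```bash
python3 - <<'E'
from h import *
plan([(p,.075,.062) for p in range(207,120,-6)])
E
```

```text
t 1.32 [ 0.4701 -0.0456  0.0616] yaw 32.1 F [-0.   0.1  0.7]
[1, [np.float64(0.49), np.float64(-0.03), np.float64(-0.04)], np.float64(5.1)]
[1, [np.float64(0.78), np.float64(0.04), np.float64(-0.0)], 6]
[1, [np.float64(0.78), np.float64(0.04), np.float64(-0.0)], 6]
[1, [np.float64(0.78), np.float64(0.04), np.float64(-0.0)], 6]
[1, [np.float64(0.78), np.float64(0.04), np.float64(-0.0)], 6]
[1, [np.float64(0.78), np.float64(0.04), np.float64(-0.0)], 6]
[1, [np.float64(0.78), np.float64(0.04), np.float64(-0.0)], 6]
[1, [np.float64(0.78), np.float64(0.04), np.float64(-0.0)], 6]
[1, [np.float64(0.78), np.float64(0.04), np.float64(-0.0)], 6]
[1, [np.float64(0.78), np.float64(0.04), np.float64(-0.0)], 6]
[1, [np.float64(0.78), np.float64(0.04), np.float64(-0.0)], 6]
[1, [np.float64(0.78), np.float64(0.04), np.float64(-0.0)], 6]
[1, [np.float64(0.78), np.float64(0.04), np.float64(-0.0)], 6]
[1, [np.float64(0.78), np.float64(0.04), np.float64(-0.0)], 6]
[1, [np.float64(0.78), np.float64(0.04), np.float64(-0.0)], 6]
```

Request:
apply_moves:
  series:
    - [1, [0.5, 0, 0], 5]
    - [1, [0.78, 0, 0], 6]
    - [1, [0.78, 0, 0], 6]
    - [1, [0.78, 0, 0], 6]
    - [1, [0.78, 0, 0], 6]

```text
time: 1.73
eef_pos: [0.4605, -0.0129, 0.0662]
orientation: [0.691, 0.723, 0.001, 0.001]
contact_force: [0.1, -3.4, -1.0]
width: 0.0002
gripper_force: 1.1
```

Request:
apply_moves:
  series:
    - [1, [0.78, 0.04, 0], 6]
    - [1, [0.78, 0.04, 0], 6]
    - [1, [0.78, 0.04, 0], 6]
    - [1, [0.78, 0.04, 0], 6]
    - [1, [0.78, 0.04, 0], 6]

```text
time: 2.15
eef_pos: [0.4682, 0.0253, 0.0663]
orientation: [0.854, 0.52, 0.001, -0.0]
contact_force: [0.1, -3.1, 0.3]
width: 0.0004
gripper_force: 1.1
```

```bash
python3 - <<'E'
from h import *
plan([(p,.075,.062) for p in range(144,122,-3)])
print(pol(np.array(arm.state()['eef_pos'])))
E
```

```text
t 2.15 [0.4682 0.0253 0.0663] yaw -27.4 F [ 0.1 -3.1  0.3]
[1, [np.float64(1.23), np.float64(-0.05), np.float64(0.43)], np.float64(8.6)]
[1, [np.float64(0.39), np.float64(0.01), np.float64(-0.0)], 3]
[1, [np.float64(0.39), np.float64(0.01), np.float64(-0.0)], 3]
[1, [np.float64(0.39), np.float64(0.01), np.float64(-0.0)], 3]
[1, [np.float64(0.39), np.float64(0.01), np.float64(-0.0)], 3]
[1, [np.float64(0.39), np.float64(0.01), np.float64(-0.0)], 3]
[1, [np.float64(0.39), np.float64(0.01), np.float64(-0.0)], 3]
[1, [np.float64(0.39), np.float64(0.01), np.float64(-0.0)], 3]
(np.float64(0.0737), np.float64(153.5))
```

Request:
apply_moves:
  series:
    - [1, [0.4, 0, 0], 4]
    - [1, [0.4, 0, 0], 4]
    - [1, [0.4, 0, 0], 4]
    - [1, [0.4, 0, 0], 4]
    - [1, [0.4, 0, 0], 3]

```text
time: 2.57
eef_pos: [0.479, 0.0422, 0.0663]
orientation: [0.928, 0.373, 0.001, -0.001]
contact_force: [-1.8, -1.3, 0.9]
width: 0.0001
gripper_force: 0.9
```

Request:
apply_moves:
  series:
    - [1, [0.3, 0, 0], 2]
    - [1, [0.3, 0, 0], 2]
    - [1, [0.3, 0, 0], 2]
    - [1, [0, 0, 0], 0]

```text
time: 2.9
eef_pos: [0.4859, 0.048, 0.0649]
orientation: [0.946, 0.325, 0.0, -0.0]
contact_force: [-0.3, 0.6, 0.3]
width: -0.0001
gripper_force: 0.3
```

```bash
python3 - <<'E'
from h import *
plan([(p,.075,.062) for p in (132,130,128)])
print(pol(np.array(arm.state()['eef_pos']))); look(cam('wrist'))
E
```

```text
t 2.9 [0.4859 0.048  0.0649] yaw -52.1 F [-0.3  0.6  0.3]
[1, [np.float64(-0.15), np.float64(-0.13), np.float64(0.29)], np.float64(-4.1)]
[1, [np.float64(0.26), np.float64(0.0), np.float64(-0.0)], 2]
[1, [np.float64(0.26), np.float64(0.0), np.float64(-0.0)], 2]
(np.float64(0.0736), np.float64(130.9))
ring [ 0.5314 -0.0029] 0.0578
blue 1676 [0.503  0.0603 0.088 ] (np.float64(0.0747), np.float64(114.6)) about new o 114.17392910556224 0.06931195726271522
```

Request:
apply_moves:
  series:
    - [1, [0.2, 0, 0], 1]
    - [1, [0.2, 0, 0], 1]
    - [1, [0, 0, 0], 0]

```text
time: 3.2
eef_pos: [0.4861, 0.0485, 0.0642]
orientation: [0.951, 0.308, -0.003, -0.0]
contact_force: [-5.5, -3.0, 6.1]
width: 0.0006
gripper_force: 3.2
```

Request:
apply_moves:
  series:
    - [1, [0.15, 0, 0], 0]
    - [1, [0, 0, 0], 0]

```text
time: 3.37
eef_pos: [0.4861, 0.0485, 0.0641]
orientation: [0.951, 0.308, -0.004, -0.0]
contact_force: [-7.3, -4.2, 7.0]
width: -0.0003
gripper_force: 4.2
```

Request:
apply_moves:
  series:
    - [1, [0.1, 0, 0], 0]
    - [1, [0, 0, 0], 0]
    - [1, [0, 0, 0], 0]
    - [1, [-0.5, 0, 0], 0]
    - [1, [-0.8, 0, 0], 0]

```text
time: 3.78
eef_pos: [0.4816, 0.0441, 0.0643]
orientation: [0.951, 0.309, 0.001, 0.0]
contact_force: [0.2, 0.6, 0.5]
width: -0.0002
gripper_force: 0.0
```

Request:
apply_moves:
  series:
    - [1, [0, 0, -2.5], 0]
    - [1, [0, 0, -2.5], 0]
    - [1, [0, 0, -1.5], 0]
    - [1, [0, 0, 0], 0]

```text
time: 4.12
eef_pos: [0.4828, 0.044, 0.1319]
orientation: [0.951, 0.309, 0.003, 0.001]
contact_force: [0.2, -0.3, -0.2]
width: 0.0002
gripper_force: 0.0
```

```bash
python3 - <<'E'
from h import *
print(np.round(arm.state()['qpos'],2))
plan([(p,.075,.125) for p in range(132,92,-6)]+[(94,.075,.125),(94,.075,.062)])
c=cam('wrist'); look(c); cv2.imwrite('pics/w2.png',c['img'])
E
```

```text
[-0.28  0.69  0.15  2.09 -0.26  0.37 -0.86]
t 4.12 [0.4828 0.044  0.1319] yaw -54.0 F [ 0.2 -0.3 -0.2]
[1, [np.float64(0.33), np.float64(-0.27), np.float64(0.69)], np.float64(-6.0)]
[1, [np.float64(0.78), np.float64(0.04), np.float64(-0.0)], 6]
[1, [np.float64(0.78), np.float64(0.04), np.float64(-0.0)], 6]
[1, [np.float64(0.78), np.float64(0.04), np.float64(-0.0)], 6]
[1, [np.float64(0.78), np.float64(0.04), np.float64(-0.0)], 6]
[1, [np.float64(0.78), np.float64(0.04), np.float64(-0.0)], 6]
[1, [np.float64(0.78), np.float64(0.04), np.float64(-0.0)], 6]
[1, [np.float64(0.26), np.float64(0.0), np.float64(-0.0)], 2]
[1, [np.float64(0.0), np.float64(0.0), np.float64(6.3)], 0]
ring [ 0.5324 -0.0047] 0.0566
blue 786 [0.5023 0.0596 0.088 ] (np.float64(0.0743), np.float64(115.3)) about new o 115.06381240586929 0.07092297167187797
```

View pics/w2.png

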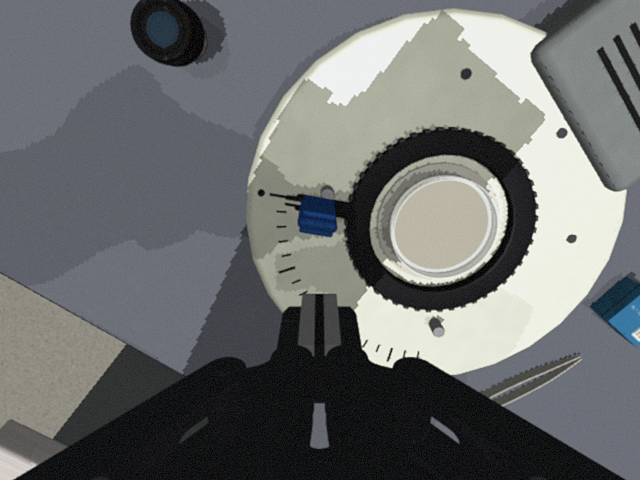

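The lever nose at (272,195) points at the small dot (262,192) and the lever lies against the stop pin (327,191), so it is closed. Next I'll cross over the top of the fin to its other side.

Request:
apply_moves:
  series:
    - [1, [0.4, -0.3, 0], 0]
    - [1, [0.8, 0, 0], 6]
    - [1, [0.8, 0, 0], 6]
    - [1, [0.8, 0, 0], 6]
    - [1, [0.8, 0, 0], 6]

```text
time: 4.58
eef_pos: [0.5099, 0.0639, 0.128]
orientation: [0.995, 0.102, -0.001, -0.0]
contact_force: [0.4, 0.2, -0.4]
width: 0.0001
gripper_force: 0.0
```

Request:
apply_moves:
  series:
    - [1, [0.8, 0, 0], 6]
    - [1, [0.8, 0, 0], 6]
    - [1, [0.4, 0, 0], 4]
    - [1, [0, 0, 0], 0]

```text
time: 4.92
eef_pos: [0.5305, 0.0661, 0.1279]
orientation: [0.999, -0.035, -0.0, 0.0]
contact_force: [-0.9, -0.4, 0.1]
width: 0.0001
gripper_force: 0.0
```

```bash
python3 - <<'E'
from h import *
plan([(92,.075,.125),(92,.075,.062)]); print(pol(np.array(arm.state()['eef_pos'])))
look(cam('wrist'))
E
```

```text
t 4.92 [0.5305 0.0661 0.1279] yaw -94.0 F [-0.9 -0.4  0.1]
[1, [np.float64(0.09), np.float64(-0.14), np.float64(0.29)], np.float64(-6.0)]
[1, [np.float64(0.0), np.float64(0.0), np.float64(6.3)], 0]
(np.float64(0.0738), np.float64(92.8))
ring [ 0.534  -0.0065] 0.056
red 245 [ 0.4301 -0.0203  0.042 ] (np.float64(0.1048), np.float64(186.9)) about new o 187.56349089930322 0.10477188135390565
blue 28 [0.5111 0.0547 0.088 ] (np.float64(0.0664), np.float64(110.3)) about new o 110.51998808458117 0.06526605542726754
```

Request:
apply_moves:
  series:
    - [1, [0, -0.1, 2.5], 0]
    - [1, [0, 0, 2.5], 0]
    - [1, [0, 0, 1.4], 0]
    - [1, [0, 0, 0], 0]

```text
time: 5.3
eef_pos: [0.5271, 0.0665, 0.0622]
orientation: [0.999, -0.034, -0.003, 0.0]
contact_force: [-0.8, -0.0, -0.1]
width: 0.0
gripper_force: 0.0
```

Request:
apply_moves:
  series:
    - [1, [-0.6, 0, 0], -4]
    - [1, [-0.6, 0, 0], -5]
    - [1, [-0.6, 0, 0], -5]
    - [1, [-0.6, 0, 0], -5]
    - [1, [-0.6, 0, 0], -5]

```text
time: 5.72
eef_pos: [0.5016, 0.0638, 0.0661]
orientation: [0.984, 0.177, 0.002, 0.0]
contact_force: [1.2, 1.3, 0.1]
width: -0.0001
gripper_force: 0.8
```

```bash
python3 - <<'E'
from h import *
print(pol(np.array(arm.state()['eef_pos'])))
plan([(p,.075,.063) for p in range(118,170,5)]); 
E
```

```text
(np.float64(0.0784), np.float64(114.5))
t 5.72 [0.5016 0.0638 0.0661] yaw -69.7 F [1.2 1.3 0.1]
[1, [np.float64(-0.44), np.float64(0.39), np.float64(0.31)], np.float64(-7.7)]
[1, [np.float64(-0.65), np.float64(0.03), np.float64(-0.0)], -5]
[1, [np.float64(-0.65), np.float64(0.03), np.float64(-0.0)], -5]
[1, [np.float64(-0.65), np.float64(0.03), np.float64(-0.0)], -5]
[1, [np.float64(-0.65), np.float64(0.03), np.float64(-0.0)], -5]
[1, [np.float64(-0.65), np.float64(0.03), np.float64(-0.0)], -5]
[1, [np.float64(-0.65), np.float64(0.03), np.float64(-0.0)], -5]
[1, [np.float64(-0.65), np.float64(0.03), np.float64(-0.0)], -5]
[1, [np.float64(-0.65), np.float64(0.03), np.float64(-0.0)], -5]
[1, [np.float64(-0.65), np.float64(0.03), np.float64(-0.0)], -5]
[1, [np.float64(-0.65), np.float64(0.03), np.float64(-0.0)], -5]
```

Request:
apply_moves:
  series:
    - [1, [-0.5, 0.2, 0.2], -5]
    - [1, [-0.6, 0.1, 0], -6]
    - [1, [-0.65, 0, 0], -5]
    - [1, [-0.65, 0, 0], -5]
    - [1, [-0.65, 0, 0], -5]

```text
time: 6.13
eef_pos: [0.4768, 0.0457, 0.0641]
orientation: [0.919, 0.394, 0.002, 0.0]
contact_force: [1.9, 1.1, -1.4]
width: -0.0
gripper_force: 0.9
```

Request:
apply_moves:
  series:
    - [1, [-0.65, 0, 0], -5]
    - [1, [-0.65, 0, 0], -5]
    - [1, [-0.5, 0, 0], -4]
    - [1, [-0.3, 0, 0], -3]
    - [1, [0, 0, 0], 0]

```text
time: 6.55
eef_pos: [0.4631, 0.0282, 0.064]
orientation: [0.852, 0.523, 0.001, 0.0]
contact_force: [0.6, -0.3, -0.1]
width: 0.0002
gripper_force: 0.0
```

```bash
python3 - <<'E'
from h import *
print(pol(np.array(arm.state()['eef_pos'])))
plan([(p,.075,.063) for p in range(158,172,3)]); c=cam('wrist'); look(c)
E
```

```text
(np.float64(0.0795), np.float64(153.2))
t 6.55 [0.4631 0.0282 0.064 ] yaw -26.9 F [ 0.6 -0.3 -0.1]
[1, [np.float64(-0.62), np.float64(0.48), np.float64(0.1)], np.float64(-4.9)]
[1, [np.float64(-0.39), np.float64(0.01), np.float64(-0.0)], -3]
[1, [np.float64(-0.39), np.float64(0.01), np.float64(-0.0)], -3]
[1, [np.float64(-0.39), np.float64(0.01), np.float64(-0.0)], -3]
[1, [np.float64(-0.39), np.float64(0.01), np.float64(-0.0)], -3]
ring [ 0.5327 -0.0059] 0.0561
```

Request:
apply_moves:
  series:
    - [1, [-0.4, 0.2, 0], -3]
    - [1, [-0.4, 0.1, 0], -3]
    - [1, [-0.4, 0, 0], -3]
    - [1, [-0.3, 0, 0], -2]
    - [1, [-0.2, 0, 0], -2]

```text
time: 7.02
eef_pos: [0.4585, 0.0118, 0.0635]
orientation: [0.787, 0.616, -0.0, -0.0]
contact_force: [-1.3, 1.7, 1.4]
width: 0.0
gripper_force: 0.7
```

Request:
apply_moves:
  series:
    - [1, [-0.2, 0, 0], -1]
    - [1, [0, 0, 0], 0]
    - [1, [0, 0, 0], 0]

```text
time: 7.27
eef_pos: [0.4587, 0.0095, 0.0633]
orientation: [0.783, 0.622, 0.0, 0.0]
contact_force: [-0.7, -0.2, -0.7]
width: -0.0003
gripper_force: 0.0
```

```bash
python3 - <<'E'
from h import *
print(pol(np.array(arm.state()['eef_pos'])))
plan([(169,.077,.063)])
for n in('wrist','scene','side'):
    c=cam(n); cv2.imwrite(f'pics/{n}3.png',c['img']); np.save(n+'3.npy',c,allow_pickle=True)
a=cv2.imread('pics/wrist3.png')[100:400,120:520]; 
s=cv2.imread('pics/scene3.png')[215:325,320:470]; b=cv2.imread('pics/side3.png')
cv2.imwrite('pics/comb.png',np.vstack([np.hstack([a,cv2.resize(s,(400,300))]),np.hstack([cv2.resize(b,(400,300)),0*a])]))
E
```

```text
(np.float64(0.0773), np.float64(167.2))
t 7.27 [0.4587 0.0095 0.0633] yaw -13.1 F [-0.7 -0.2 -0.7]
[1, [np.float64(-0.24), np.float64(0.04), np.float64(0.03)], np.float64(-2.1)]
```

View pics/comb.png

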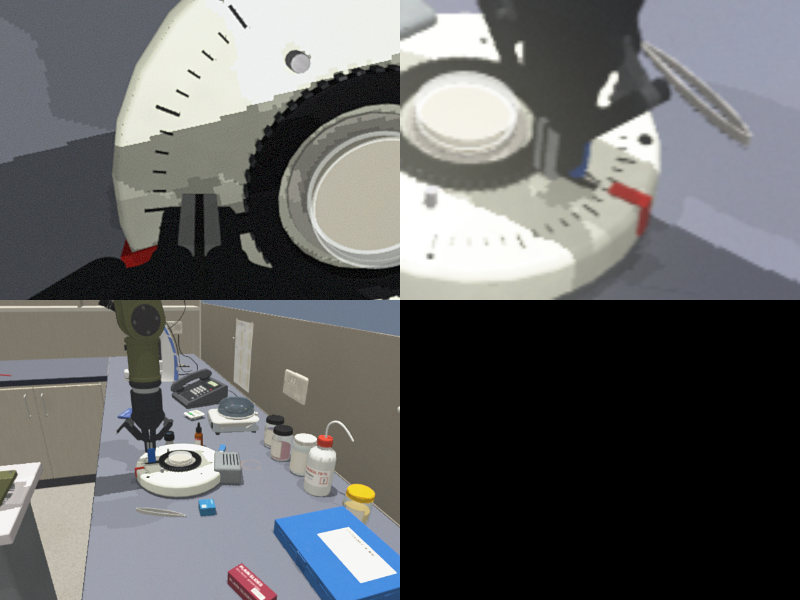

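The wrist view shows the fingers covering the fin. The scene crop shows the lever nose at (597,188) a little short of the clip's inner end at (612,188). I estimate about 6° to go, so I'll push 4 mm more, then lift clear and measure.

Request:
apply_moves:
  series:
    - [1, [-0.2, 0, 0], -1]
    - [1, [-0.2, 0, 0], -1]
    - [1, [0, 0, 0], 0]
    - [1, [0, 0, 0], 0]
    - [1, [0.5, 0, 0], 0]

```text
time: 7.83
eef_pos: [0.4581, 0.0096, 0.0633]
orientation: [0.772, 0.635, -0.001, 0.0]
contact_force: [-1.3, -1.2, 0.7]
width: 0.0001
gripper_force: 0.0
```

Request:
apply_moves:
  series:
    - [1, [0.5, 0, 0], 0]
    - [1, [0, 0, -3], 0]
    - [1, [0, 0, -3], 0]
    - [1, [0.5, 0, -2], 0]
    - [1, [0, 0, 0], 0]

```text
time: 8.25
eef_pos: [0.4627, 0.0221, 0.1465]
orientation: [0.771, 0.637, 0.003, 0.002]
contact_force: [-0.3, -0.2, -0.5]
width: -0.0003
gripper_force: 0.0
```

```bash
python3 - <<'E'
from h import *
plan([]); c=cam('scene'); v,u=np.nonzero(masks(c)['red']); 
cv2.imwrite('pics/s4.png',cv2.resize(c['img'][240:315,340:440],(800,600),interpolation=2))
c2=cam('wrist'); look(c2); cv2.imwrite('pics/w4.png',c2['img']); np.save('w4.npy',c2,allow_pickle=True); np.save('s4.npy',c,allow_pickle=True)
E
```

```text
t 8.25 [0.4627 0.0221 0.1465] yaw -10.9 F [-0.3 -0.2 -0.5]
ring [ 0.531  -0.0068] 0.0565
red 431 [ 0.4254 -0.0201  0.042 ] (np.float64(0.1095), np.float64(186.6)) about new o 187.18228505618913 0.10645971006823125
blue 9 [ 0.4681 -0.007   0.088 ] (np.float64(0.066), np.float64(179.4)) about new o 180.15513388662907 0.06285632223361357
```

View pics/s4.png

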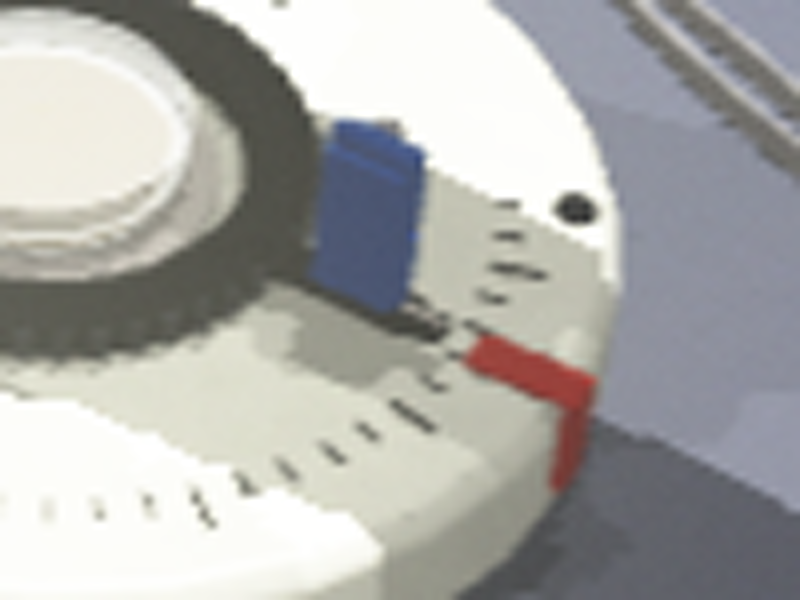

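The lever nose is at (443,328) in the crop, near the clip's inner end at (475,350), with the fin clear. I'll turn these into angles.

```bash
python3 - <<'E'
from h import *
c=np.load('s4.npy',allow_pickle=True).item()
f=lambda x,y,z:(ray(c,340+x/8-.44,240+y/8-.44,z).round(4),pol(ray(c,340+x/8-.44,240+y/8-.44,z)))
print('nose',f(443,328,.05)); print('clip in',f(473,350,.042)); print('clip out',f(588,388,.042)); print('fintop',f(375,150,.088)); print('bigdot',f(575,209,.04))
W=cloud(c);v,u=np.nonzero(masks(c)['red']&(abs(W[...,2]-.042)<.004)&(W[...,0]<.46)); q=ray(c,u.mean(),v.mean(),.042); print('clip',len(u),q,pol(q))
v,u=np.nonzero((abs(W[...,2]-.088)<.003)&(np.hypot(*(W[...,:2]-O).transpose(2,0,1))<.1)); q=ray(c,u.mean(),v.mean(),.088); print('fin',len(u),q,pol(q))
E
```

```text
nose (array([ 0.4407, -0.0128,  0.05  ]), (np.float64(0.0935), np.float64(183.2)))
clip in (array([ 0.4368, -0.019 ,  0.042 ]), (np.float64(0.0979), np.float64(186.7)))
clip out (array([ 0.4143, -0.0241,  0.042 ]), (np.float64(0.1209), np.float64(187.8)))
fintop (array([ 0.4579, -0.009 ,  0.088 ]), (np.float64(0.0762), np.float64(181.0)))
bigdot (array([ 0.4438, -0.0692,  0.04  ]), (np.float64(0.1093), np.float64(214.3)))
clip 46 [ 0.42407965 -0.02087203  0.042     ] (np.float64(0.1108), np.float64(186.9))
fin 49 [ 0.45891265 -0.0097857   0.088     ] (np.float64(0.0752), np.float64(181.7))
```

View pics/w4.png

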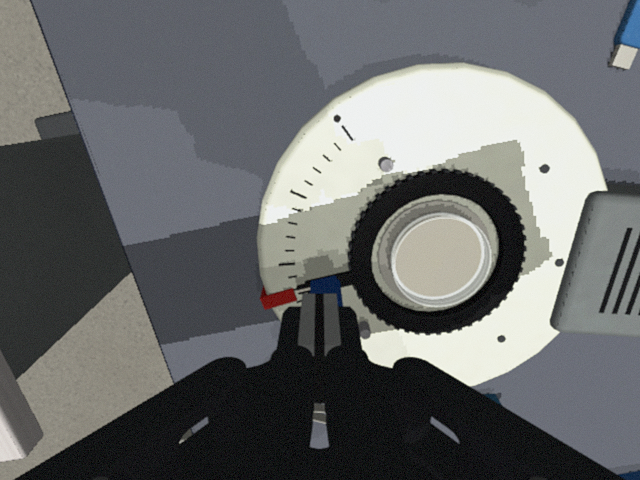

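The wrist view has the nose at (303,292) just above the clip's middle line. The lever is at about 182.5–183°, so about 4° remain. I'll go back down and push gently.

```bash
python3 - <<'E'
from h import *
print(pol(np.array(arm.state()['eef_pos'])));plan([(161,.077,.125),(163,.077,.1),(163,.077,.063),(168,.077,.063),(172,.077,.063),(174,.077,.063)])
E
```

```text
(np.float64(0.0787), np.float64(158.5))
t 8.35 [0.4609 0.0212 0.1439] yaw -11.0 F [ 0.2  0.7 -0.7]
[1, [np.float64(-0.36), np.float64(0.11), np.float64(1.89)], np.float64(8.0)]
[1, [np.float64(-0.27), np.float64(0.0), np.float64(2.5)], -2]
[1, [np.float64(0.0), np.float64(0.0), np.float64(3.7)], 0]
[1, [np.float64(-0.67), np.float64(0.03), np.float64(-0.0)], -5]
[1, [np.float64(-0.54), np.float64(0.02), np.float64(-0.0)], -4]
[1, [np.float64(-0.27), np.float64(0.0), np.float64(-0.0)], -2]
```

Request:
apply_moves:
  series:
    - [1, [-0.3, 0, 2.5], 0]
    - [1, [-0.3, 0, 2.5], 0]
    - [1, [0, 0, 3], 0]
    - [1, [0, 0, 0], 0]
    - [1, [-0.4, 0, 0], 1]

```text
time: 8.77
eef_pos: [0.4569, 0.0114, 0.0617]
orientation: [0.777, 0.63, -0.002, -0.002]
contact_force: [0.4, 0.2, 0.2]
width: 0.0002
gripper_force: 0.0
```

Request:
apply_moves:
  series:
    - [1, [-0.3, 0, 0], 0]
    - [1, [-0.2, 0, 0], -1]
    - [1, [-0.1, 0, 0], -1]
    - [1, [0, 0, 0], 0]
    - [1, [0, 0, 0], 0]

```text
time: 9.18
eef_pos: [0.458, 0.0048, 0.0642]
orientation: [0.766, 0.643, 0.001, 0.001]
contact_force: [1.0, 0.4, -0.0]
width: 0.0004
gripper_force: 0.0
```

```bash
python3 - <<'E'
from h import *
print(pol(np.array(arm.state()['eef_pos'])));plan([(173.8,.077,.063)])
E
```

```text
(np.float64(0.0771), np.float64(170.8))
t 9.18 [0.458  0.0048 0.0642] yaw -10.0 F [ 1.   0.4 -0. ]
[1, [np.float64(-0.41), np.float64(0.03), np.float64(0.12)], np.float64(-3.8)]
```

Request:
apply_moves:
  series:
    - [1, [-0.15, 0, 0], -1]
    - [1, [-0.15, 0, 0], -1]
    - [1, [-0.1, 0, 0], 0]
    - [1, [0, 0, 0], 0]
    - [1, [0, 0, 0], 0]

```text
time: 9.6
eef_pos: [0.4568, 0.0008, 0.0633]
orientation: [0.755, 0.656, 0.0, 0.0]
contact_force: [0.6, 0.6, 0.6]
width: -0.0
gripper_force: 0.3
```

Request:
apply_moves:
  series:
    - [1, [0.3, 0, 0], 0]
    - [1, [0.7, 0, 0], 0]
    - [1, [0, 0, -3], 0]
    - [1, [0, 0, -3], 0]
    - [1, [0.5, 0, -2], 0]

```text
time: 10.02
eef_pos: [0.4585, 0.0155, 0.1448]
orientation: [0.755, 0.656, -0.0, 0.0]
contact_force: [-0.1, 0.2, -0.8]
width: -0.0001
gripper_force: 0.0
```

Request:
apply_moves:
  series:
    - [1, [-1.5, 0, -1], 0]
    - [1, [-2.5, 0, 0], 0]
    - [1, [-2.5, 0, 0], 0]
    - [1, [-2, 0, 0], 0]
    - [1, [0, 0, 0], 0]

```text
time: 10.43
eef_pos: [0.4456, -0.0726, 0.1533]
orientation: [0.757, 0.654, -0.002, 0.0]
contact_force: [0.0, -0.1, 0.6]
width: 0.0001
gripper_force: 0.0
```

```bash
python3 - <<'E'
from h import *
plan([]); c2=cam('wrist'); look(c2); i=c2['img']; np.save('w5.npy',c2,allow_pickle=True)
r=masks(c2)['red']; v,u=np.nonzero(r); b=max(blobs(r,50),key=lambda x:x[1][4])[2].astype(int); print(b)
y0,x0=max(b[1]-50,0),max(b[0]-40,0); print(x0,y0); cv2.imwrite('pics/w5.png',cv2.resize(i[y0:y0+90,x0:x0+120],(800,600),interpolation=2))
E
```

```text
t 10.43 [ 0.4456 -0.0726  0.1533] yaw -8.4 F [ 0.  -0.1  0.6]
ring [ 0.5326 -0.0081] 0.0553
red 565 [ 0.4254 -0.0205  0.042 ] (np.float64(0.1095), np.float64(186.7)) about new o 186.57063603782862 0.10788032910512452
blue 741 [ 0.4598 -0.0159  0.088 ] (np.float64(0.0747), np.float64(186.4)) about new o 186.10706277050147 0.07314104446983338
[275 153]
235 103
```

View pics/w5.png

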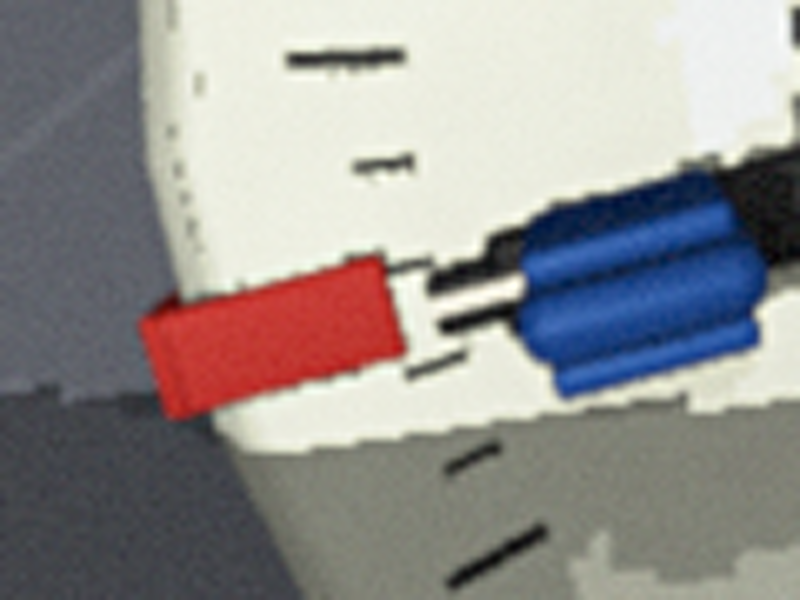

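The white line's outer end at (435,298) points at the middle of the clip's inner end at (395,305), and the measured angles agree (186.4° against 186.7°). The hand is clear, so I'll hand the job in.

```bash
python3 -c "
from workcell import order
print(order.close_job())"
```

```text
the job is handed in; nothing more can be done
None
```

The ring was pushed to the closed stop, then back until the lever's line pointed at the middle of the red clip (186.4° against 186.7°); I handed the job in at about 10.5 s with the hand clear, and no verdict came back.

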